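# Latch one culture-dish box, hold the other one's lid open

## Task

Only one of the two culture-dish boxes may be open at a time. Press down the lid of the box that stands slightly ajar until its catch snaps and it is fully shut; then lift the lid of the other box by its handle to 55 degrees from shut (within about 6 degrees) and keep holding it there, because it would fall shut by itself: the program finishes while the gripper still holds the lid. Leave the things lying around undisturbed.

Things in the scene. Friction and masses are not known exactly. Their poses are not given: they have to be found in the camera images.
- lid1 (a joint): opening angle (rad) of the lid of the box that starts ajar: 0 = fully shut, grows as it opens, stop at 1.4. White lid 144 mm from hinge to front edge, 114 mm along the hinge, 6 mm thick, 0.25 kg; it falls by itself. A sprung ball catch stops it ajar at about 0.14 rad (handle 23 mm higher than when shut); about 3 N down on the handle takes it past the catch, then it stays shut at 0.
- lid2 (a joint): opening angle (rad) of the lid of the other box, identical in make: starts fully shut (0) and caught; about 4 N upward at the handle frees it. Grows as it opens, stop at 1.4; it falls by itself from every angle when let go. 55 degrees = 0.96 rad.
- handle1 (a point): middle of the handle bar of the ajar box's lid: a round steel bar 9 mm thick and 70 mm long, parallel to the hinge, on an arm at each end, 23 mm in front of the lid's front edge and 29 mm above the lid's top face. With the lid shut it lies 165 mm horizontally from the hinge axis and 33 mm above it (91 mm above the worktop). y runs along the bar.
- handle2 (a point): the same point on the lid of the box that starts shut. Bar free between its arms over 60 mm; fingers can straddle it from above, and the bar may turn between the fingers as the lid swings.
- hinge1 (a point): middle of the hinge axis of the ajar box, 58 mm above the worktop. Axes: x horizontal, from the handle side to the hinge side; y along the hinge; z up. The box is a white tub 140 (handle to hinge) x 110 x 55 mm, fixed to the worktop; its handle side faces the robot's right, turned by up to 0.2 rad.
- hinge2 (a point): the same point on the box that starts shut; the box is of the same make and stands likewise. Which box stands to the left varies.
- dust_cap: bystander: black round cap, 38 mm across and 14 mm high, lying on the worktop between the boxes; origin under its centre.
- petri: bystander: flat round dish, 55 mm across and 6 mm high, on the worktop at the left; origin under its centre.
- tin: bystander: flat tin, 42 x 60 x 19 mm, on the worktop at the right; origin under its centre.
- beaker: bystander: clear beaker, 55 mm across and 70 mm high, on the worktop behind, to the right; origin under its centre.

How it is judged:
On the way, in this order (a step that is already met when the one before it is completed fails the run):
1. the ajar lid is pressed fully shut while the other box is still shut (value of joint lid1 below 0.03 rad and value of joint lid2 below 0.1 rad), for 0.3 s.
2. the other lid is held by the gripper at 55 degrees, the first one still shut (value of joint lid1 below 0.03 rad and value of joint lid2 between 0.84 and 1.08 rad and contact force between the fingers and lid2 above 0.3 N), for 0.3 s.
At the end, for the whole second after the job is handed in: The first lid is fully shut (under 0.03 rad); the other lid is held still by the gripper's fingers, with nothing else propping it, at 0.96 rad within 0.12 rad (55 degrees within 7) (all of step 2 and velocity of joint lid2 between -0.08 and 0.08 rad/s and contact force between lid2 and beaker below 0.05 N and contact force between lid2 and dust_cap below 0.05 N and contact force between lid2 and tin below 0.05 N and contact force between lid2 and petri below 0.05 N); the arm keeps its last pose, push and grip.
It fails at once if both boxes open at once (value of joint lid1 above 0.05 rad and value of joint lid2 above 0.2 rad).
It fails at once if a bystander is disturbed (distance of any of dust_cap, petri, tin, beaker from where it was at the start of the episode above 0.02 m or angle between beaker's own z axis and vertical above 0.4 rad).
It also fails if it takes over 54 s, if anything falls off the work surface, if the arm or the gripper's body presses on something with over 40 N, if the wrist force passes 120 N, or if a joint passes its speed limit or range.

## Robot

A 6-joint arm with a two-finger parallel gripper is mounted at the origin on a cart in front of the work surface, level with it; the furniture and walls round the work are solid. World frame = base frame: x ahead of the robot, y to its left, z up, the work surface at z = 0. Lengths are in m, angles in rad, forces in N, time in s.
With the tool pointing down it reaches from about 0.325 to 0.9 m from the base axis. Payload 6.1 kg.
Tool frame: the origin (TCP) lies on the centre line of the jaws, within the pads' length; the fingertips stand 19 mm ahead of it and the grasp point (between the pads) is the TCP; z points along the fingers, x is the direction in which the jaws open and shut, and the axes are right-handed (so a half turn about z gives the same grasp; the last joint's range is limited). The gripper opens to 85 mm and grips with 20 to 120 N. Pads are 22 mm wide; open, the fingers measure 114 mm over their backs; the gripper's body (76 mm by 85 mm) begins 54 mm behind the grasp point. The pads swing forward as they close: fully open they stand 13 mm farther back than shut.
Start: joints at [0.99, 0.22, 1.526, -0, 1.395, -0.126], TCP at [0.275, 0.561, 0.25] pointing down, gripper open.
Joint ranges: [-2.98, 2.98], [-0.91, 2.08], [0.09, 2.57], [-1.24, 4.39], [0.2, 2.65], [-2.68, 2.68]. Speed limits (rad/s): [2.57, 2.57, 3.01, 3.14, 3.14, 3.14].

## Interface

Orientations are given as a rotation vector (axis times angle).
In Python, from workcell import sensors, eyes, ticket gives the robot as it stands. The module is installed in compiled form; this text tells all that it offers.
- The arm moves only by the shell command python3 -m pendant 'ROWS'. ROWS is JSON, a list of rows, each a list of 3 entries, a list of its own where there are three numbers: the shift along the world's x, y, z in mm, then the turn, a rotation vector about the world's x, y, z in rad, then the closure in counts, from 0 (fully open) to 255 (shut). A call has exactly 8 rows; each row shifts and turns the commanded pose from where the row before left it; what a row does not reach is not made up. A row lasts 1/12 s, in which the tool goes at most 41.7 mm and 7.16 degrees, less where a joint would pass 70% of its speed; a pose out of reach is approached as far as the arm can. A call with a gripper value outside its range is refused whole. The fingers move at their own pace and stop on an object; the grip force is fixed at half the most. Time passes only in rows, so rows that do not move let the fingers close, or fill a call up. It gives the time, the measured TCP pose, the force and the opening at its end, in the units of the state.
- sensors.sense(): the state, without advancing time (a new reading comes with each control period).
- eyes.get_image(name): name is "scene" or "top"; returns the picture (480x640x3 uint8, red, green, blue); there is no depth.
- eyes.camera_info(name): a dict with "mtx" (3x3 intrinsics, pixels), "R" (3x3) and "t" (3): a world point X has camera coordinates R X + t. Camera axes: x right, y down, z forward; pixel columns grow to the right and rows downward; lengths in m; the calibration is good to about 2 mm. A picture is of the moment at which its call begins. camera_info takes no time and is no camera call.
- ticket.finish_job(): hands the job in, once; it reports no verdict.
Trained networks look in the newest picture that a camera, given by its name, has taken for a name from the list of things; names that differ only in an ending like _2 or _b are one class to them, and where a whole thing is asked for, a point or a joint stands for the part that bears it (a point fixed in the world has none). Each returns a list of dicts, best first, with "confidence" (0 to 1); they miss things now and then, are a little off and sometimes report something else, mostly with a low value. They report only what shows in the picture. A call takes as long as a camera call.
- eyes.look_for(camera, name): "centre" ([column, row] in pixels, amid what is visible of it).
- eyes.landmark_of(camera, name): "centre" ([column, row] in pixels: a listed point, or the origin of a listed thing).
The state is a dict: "time": time; "joint_pos": joint angles; "qd": joint speeds; "joint_torque": joint torques, N m; "position": TCP position; "eef_rot": TCP orientation; "force": force on the tool from outside, world axes, zero at the start; "torque": the same for the moment, N m; "grip_width": opening from 0.0 (shut) to 1.0 (fully open).
Only numpy, scipy, OpenCV 4.12 (cv2) and the standard library are available. Lean on these libraries where they do the work, as an engineer would, in place of code of your own. Each camera call takes 0.05 s, during which the arm holds its last target.

## Working session

There is one attempt and no reset: what is moved stays moved. The work goes in short steps, Python scripts to look and compute and a shell command to move; the robot and the scene stay as the last step left them, time stands still between calls to the robot, and variables do not carry over. Pictures are saved under pics/ and viewed, and the job is handed in when it is done.

```bash
mkdir -p pics; python3 - <<'E'
from workcell import sensors, eyes
import cv2
s=sensors.sense(); print({k:(v if not hasattr(v,'__len__') else [round(float(a),3) for a in v]) for k,v in s.items()})
for c in("scene","top"):
    im=eyes.get_image(c); cv2.imwrite(f"pics/{c}0.png",im[:,:,::-1])
    i=eyes.camera_info(c); print(c,i)
    for n in("handle1","handle2","hinge1","hinge2","dust_cap","petri","tin","beaker"):
        print(n,[(d["centre"],d["confidence"]) for d in eyes.landmark_of(c,n)][:3])
E
```

```text
{'time': 0.0, 'joint_pos': [0.99, 0.221, 1.528, 0.0, 1.395, -0.126], 'qd': [0.0, 0.002, 0.0, 0.001, -0.0, -0.002], 'joint_torque': [-0.002, -49.69, -38.939, -0.001, 0.011, -0.0], 'position': [0.274, 0.561, 0.249], 'eef_rot': [2.664, 1.663, -0.003], 'force': [0.058, 0.491, -0.335], 'torque': [-0.048, -0.004, 0.032], 'grip_width': 1.00044363514516}
scene {'mtx': array([[487.2139079 ,   0.        , 323.51639622],
       [  0.        , 487.2139079 , 236.32759207],
       [  0.        ,   0.        ,   1.        ]]), 'R': array([[ 0.82157336, -0.56999176, -0.01125242],
       [-0.30189098, -0.4182263 , -0.856708  ],
       [ 0.48361044,  0.70724547, -0.51567895]]), 't': array([-0.42172149,  0.18006453,  1.4495892 ])}
handle1 [([364.3, 281.1], 0.83), ([293.6, 220.0], 0.73)]
handle2 [([364.3, 281.1], 0.83), ([293.6, 220.0], 0.73)]
hinge1 [([336.5, 260.0], 0.91), ([275.2, 213.0], 0.84), ([412.3, 354.5], 0.65)]
hinge2 [([336.5, 260.0], 0.91), ([275.2, 213.0], 0.84), ([412.3, 354.5], 0.65)]
dust_cap [([317.7, 260.7], 0.58)]
petri [([237.8, 201.6], 0.53)]
tin [([412.9, 358.3], 0.81)]
beaker [([404.7, 295.7], 0.89)]
top {'mtx': array([[575.17765969,   0.        , 328.32849615],
       [  0.        , 575.17765969, 240.86407933],
       [  0.        ,   0.        ,   1.        ]]), 'R': array([[ 0.00172642, -0.99974917,  0.02232976],
       [-0.98145841, -0.00597389, -0.19158208],
       [ 0.19166742, -0.02158498, -0.98122255]]), 't': array([-0.08026908,  0.4970537 ,  1.61139455])}
handle1 [([422.8, 271.0], 0.97), ([291.9, 266.6], 0.62)]
handle2 [([422.8, 271.0], 0.97), ([291.9, 266.6], 0.62)]
hinge1 [([364.1, 261.5], 0.82)]
hinge2 [([364.1, 261.5], 0.82)]
dust_cap [([326.5, 259.6], 0.68)]
petri [([148.5, 277.4], 0.76), ([361.4, 262.9], 0.71), ([428.6, 225.8], 0.66)]
tin [([492.2, 283.0], 0.7), ([294.7, 266.5], 0.54)]
beaker [([426.7, 227.9], 0.61)]
```

View pics/scene0.png

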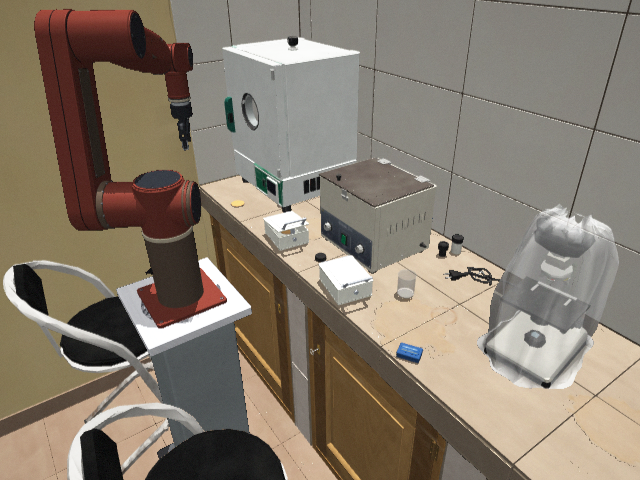

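View pics/top0.png

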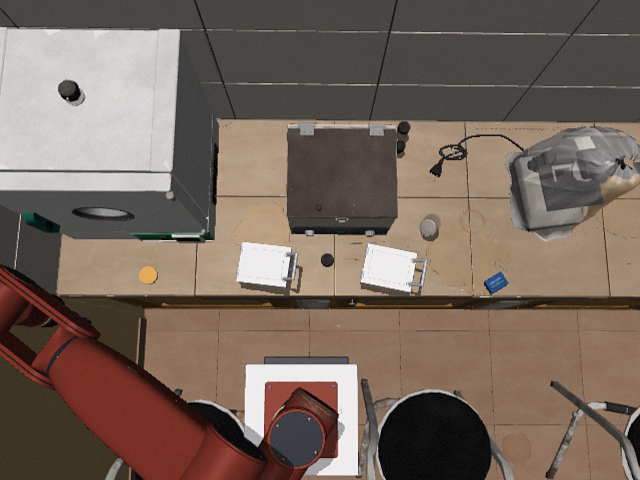

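The scene view shows two white boxes at about (287,230) and (346,280). In the top view they are at (265,265) and (390,268), with both handles facing right. I'll zoom in to see which one is ajar.

```bash
python3 - <<'E'
import cv2,numpy as np
s=cv2.imread("pics/scene0.png");t=cv2.imread("pics/top0.png")
a=cv2.resize(s[195:315,255:395],(700,600),interpolation=cv2.INTER_CUBIC);cv2.imwrite("pics/sc1.png",a)
b=cv2.resize(t[225:305,225:445],(800,291),interpolation=cv2.INTER_CUBIC)
cv2.imwrite("pics/tp1.png",b)
E
```

```text
(no output)
```

View pics/sc1.png

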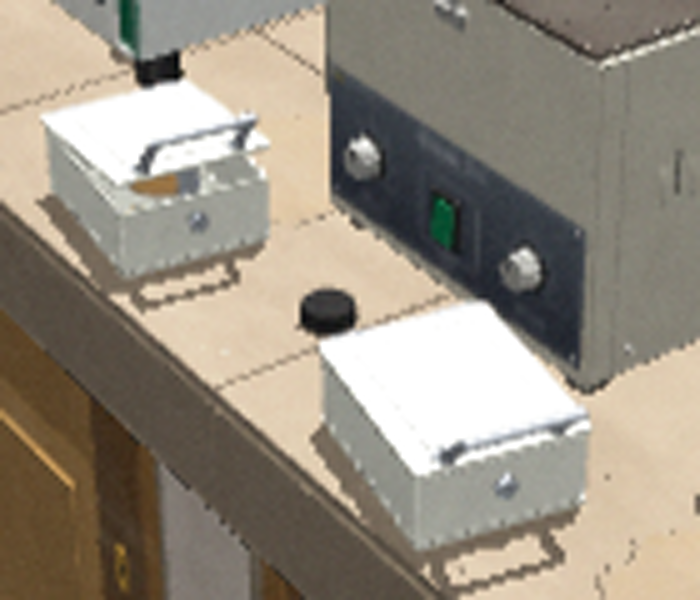

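View pics/tp1.png

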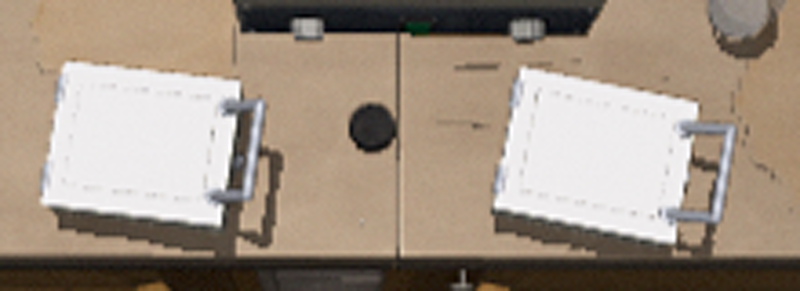

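In the zoomed views the left box has the open gap, with its handle at about (296,266) in top, so it is box 1. The right box is shut, with its handle at about (424,272), so it is box 2. Next I'll convert these pixels to positions.

```bash
cat > h.py <<'E'
import numpy as np
from workcell import eyes
I={c:eyes.camera_info(c) for c in("scene","top")}
def onz(c,p,z):
    i=I[c];d=i["R"].T@np.linalg.inv(i["mtx"])@np.array([p[0],p[1],1.]);o=-i["R"].T@i["t"]
    return o+d*(z-o[2])/d[2]
def proj(c,X):
    i=I[c];q=i["mtx"]@(i["R"]@np.array(X)+i["t"]);return q[:2]/q[2]
E
python3 - <<'E'
from h import *
np.set_printoptions(precision=4,suppress=True)
T=lambda x,y:(225+x/3.636,225+y/3.636)   # +-0.5 px
S=lambda x,y:(255+x/5,195+y/5)
for n,pts,z in(("bar1",[(264,104),(250,198)],.114),("bar2",[(731,128),(716,217)],.091),
  ("lid1 back",[(66,62),(42,205)],.062),("lid2 back",[(520,68),(493,210)],.062),("lid2 front",[(698,102),(672,243)],.062),("lid1 front",[(240,83),(222,226)],.082)):
    P=[onz("top",T(*p),z) for p in pts]; d=P[0]-P[1]
    print("top",n,P[0],P[1],"mid",(P[0]+P[1])/2,"len",np.linalg.norm(d),"ang",np.arctan2(d[1],d[0]))
for n,pts,z in(("bar1",[(252,125),(150,156)],.114),("bar2",[(580,427),(452,456)],.091)):
    P=[onz("scene",S(*p),z) for p in pts]; d=P[0]-P[1]
    print("scene",n,P[0],P[1],"mid",(P[0]+P[1])/2,"len",np.linalg.norm(d),"ang",np.arctan2(d[1],d[0]))
for n,c,z in (("cap",(326.5,259.6),0),("petri",(148.5,277.4),0),("tin",(492.2,283),0.01),("beaker",(428,228),.035)): print(n,onz("top",c,z))
E
```

```text
top bar1 [0.4484 0.0077 0.114 ] [0.3767 0.0174 0.114 ] mid [0.4125 0.0126 0.114 ] len 0.07235281768226182 ang -0.1338072264089637
top bar2 [ 0.4356 -0.3516  0.091 ] [ 0.3666 -0.338   0.091 ] mid [ 0.4011 -0.3448  0.091 ] len 0.07032007392855022 ang -0.1954108894248163
top lid1 back [0.4899 0.165  0.062 ] [0.377  0.1801 0.062 ] mid [0.4335 0.1726 0.062 ] len 0.11384619043062368 ang -0.13335195996191482
top lid2 back [ 0.4872 -0.1918  0.062 ] [ 0.3747 -0.1695  0.062 ] mid [ 0.431  -0.1806  0.062 ] len 0.114710304307156 ang -0.19587317229182102
top lid2 front [ 0.4608 -0.3318  0.062 ] [ 0.3496 -0.3085  0.062 ] mid [ 0.4052 -0.3202  0.062 ] len 0.11367399497010443 ang -0.2070653541381829
top lid1 front [0.4703 0.0275 0.082 ] [0.3591 0.0397 0.082 ] mid [0.4147 0.0336 0.082 ] len 0.1118657110237964 ang -0.1090303624188181
scene bar1 [0.4452 0.0046 0.114 ] [0.3693 0.0087 0.114 ] mid [0.4073 0.0067 0.114 ] len 0.0760111500106738 ang -0.054477901351364225
scene bar2 [ 0.4273 -0.3577  0.091 ] [ 0.3533 -0.3376  0.091 ] mid [ 0.3903 -0.3476  0.091 ] len 0.07666845978199699 ang -0.265048738708338
cap [ 0.4505 -0.0741  0.    ]
petri [0.3952 0.445  0.    ]
tin [ 0.382  -0.5601  0.01  ]
beaker [ 0.5404 -0.3713  0.035 ]
```

```bash
python3 -m pendant '[[[9,-35,0],[0,0,0.02],255],[[9,-35,0],[0,0,0.02],255],[[9,-35,0],[0,0,0.02],255],[[9,-35,0],[0,0,0.02],255],[[9,-35,0],[0,0,0.02],255],[[9,-35,0],[0,0,0.02],255],[[9,-35,0],[0,0,0.02],255],[[9,-35,0],[0,0,0.02],255]]'
python3 -m pendant '[[[8,-33,-5],[0,0,0.02],255],[[8,-33,-5],[0,0,0.02],255],[[8,-33,-10],[0,0,0.02],255],[[8,-33,-10],[0,0,0.02],255],[[8,-33,-10],[0,0,0.02],255],[[8,-33,-10],[0,0,0.02],255],[[8,-33,-10],[0,0,0.02],255],[[8,-33,-10],[0,0,0.02],255]]'
```

```text
time: 1.57
position: [0.3466, 0.2799, 0.2505]
eef_rot: [2.522, 1.873, 0.001]
force: [1.1, -0.0, 0.5]
grip_width: -0.003
time: 2.23
position: [0.4108, 0.0158, 0.1803]
eef_rot: [2.364, 2.067, 0.001]
force: [1.7, -0.0, -0.2]
grip_width: 0.005
```

```bash
python3 -m pendant '[[[1,-3,-10],[0,0,0],255],[[0,-3,-10],[0,0,0],255],[[0,0,-8],[0,0,0],255],[[0,0,-7],[0,0,0],255],[[0,0,-4],[0,0,0],255],[[0,0,-3],[0,0,0],255],[[0,0,-3],[0,0,0],255],[[0,0,0],[0,0,0],255]]'
python3 - <<'E'
from workcell import eyes
import cv2
s=eyes.get_image("scene");cv2.imwrite("pics/s2.png",cv2.resize(s[150:270,225:365,::-1],(700,600),interpolation=cv2.INTER_CUBIC))
E
```

```text
time: 2.9
position: [0.4115, 0.0122, 0.136]
eef_rot: [-2.364, -2.069, 0.0]
force: [-2.9, 1.5, 6.9]
grip_width: 0.002
```

View pics/s2.png

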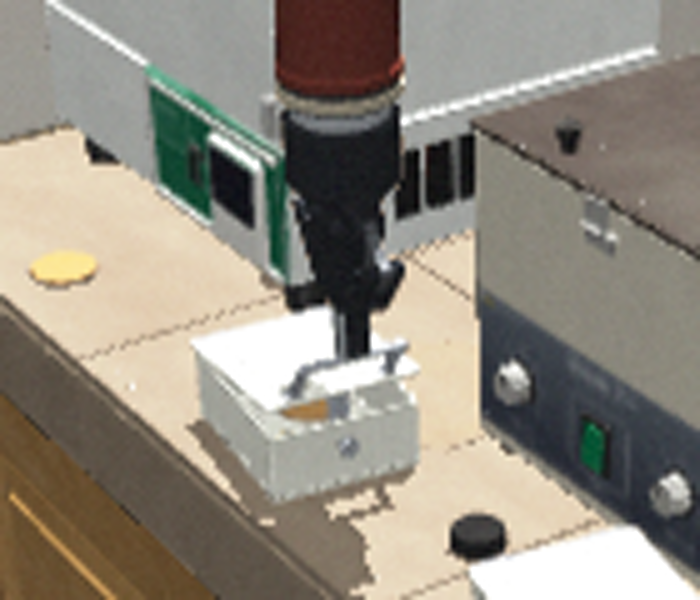

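```bash
python3 -m pendant '[[[0,-1,0],[0,0,0],255],[[0,-1,-2],[0,0,0],255],[[0,-1,-3],[0,0,0],255],[[0,0,-3],[0,0,0],255],[[0,0,-3],[0,0,0],255],[[0,-1,-3],[0,0,0],255],[[0,0,-3],[0,0,0],255],[[0,0,0],[0,0,0],255]]'
```

```text
time: 3.62
position: [0.4128, 0.005, 0.1189]
eef_rot: [2.36, 2.064, -0.003]
force: [0.9, -12.8, 0.2]
grip_width: 0.0
```

```bash
python3 - <<'E'
from workcell import eyes
import cv2
s=eyes.get_image("scene");cv2.imwrite("pics/s3.png",cv2.resize(s[150:270,225:365,::-1],(700,600),interpolation=cv2.INTER_CUBIC))
s=eyes.get_image("top");cv2.imwrite("pics/t3.png",cv2.resize(s[220:310,225:345,::-1],(800,600),interpolation=cv2.INTER_CUBIC))
E
```

```text
(no output)
```

View pics/s3.png

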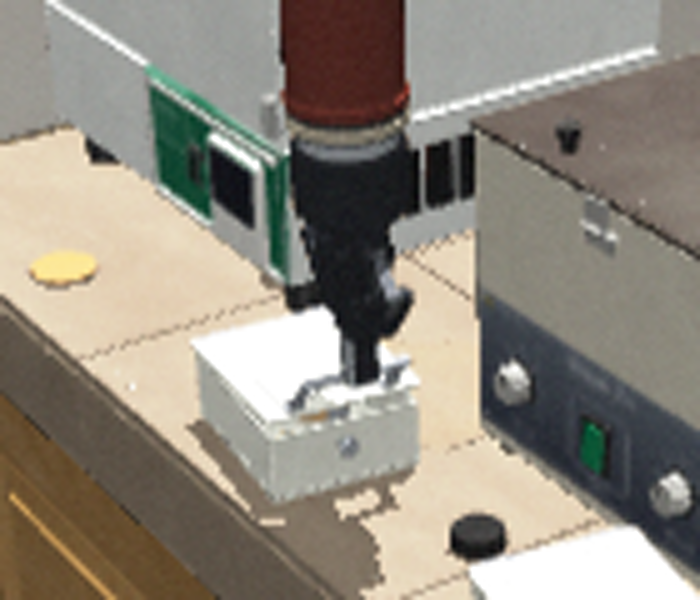

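View pics/t3.png

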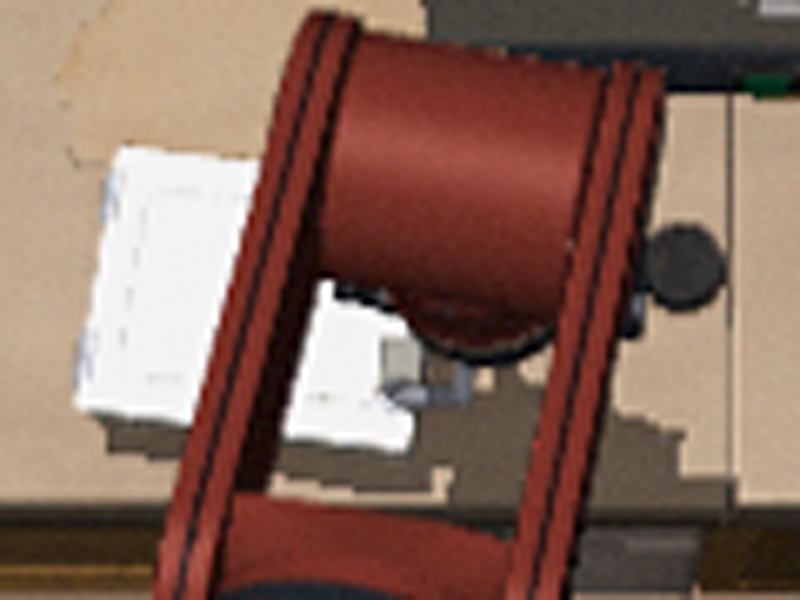

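```bash
python3 -m pendant '[[[0,0,-1],[0,0,0],255],[[0,0,-1],[0,0,0],255],[[0,0,-1],[0,0,0],255],[[0,0,-1],[0,0,0],255],[[0,0,-1],[0,0,0],255],[[0,0,0],[0,0,0],255],[[0,0,0],[0,0,0],255],[[0,0,0],[0,0,0],255]]'
```

```text
time: 4.38
position: [0.4127, 0.0041, 0.1142]
eef_rot: [2.359, 2.064, -0.005]
force: [-1.5, -17.3, 0.9]
grip_width: -0.005
```

```bash
python3 - <<'E'
from workcell import eyes,sensors
import cv2
r=sensors.sense();print(r["force"],r["torque"],r["eef_rot"])
s=eyes.get_image("scene");cv2.imwrite("pics/s4.png",cv2.resize(s[190:260,245:329,::-1],(720,600),interpolation=cv2.INTER_CUBIC))
E
```

```text
[ -1.50247786 -17.32364624   0.92156625] [-2.97086262  0.05736392 -0.02309573] [ 2.35861586  2.06359062 -0.00538421]
```

View pics/s4.png

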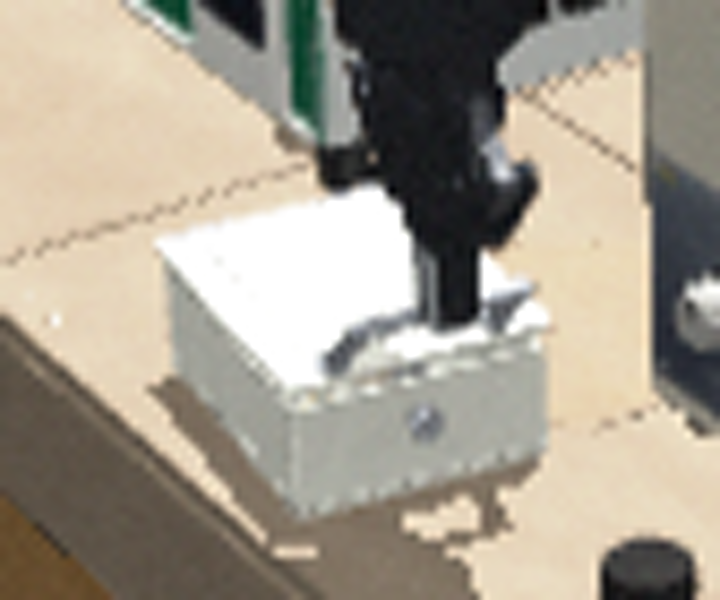

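```bash
python3 -m pendant '[[[0,-4,0],[0,0,0],255],[[0,-4,0],[0,0,0],255],[[0,-4,0],[0,0,0],255],[[0,-4,0],[0,0,0],255],[[0,0,0],[0,0,0],255],[[0,0,12],[0,0,0],255],[[0,0,12],[0,0,0],255],[[0,0,12],[0,0,0],255]]'
python3 - <<'E'
from workcell import eyes,sensors
import cv2
s=eyes.get_image("scene");cv2.imwrite("pics/s5.png",cv2.resize(s[190:260,245:329,::-1],(720,600),interpolation=cv2.INTER_CUBIC))
E
```

```text
time: 5.1
position: [0.4112, -0.0083, 0.1494]
eef_rot: [-2.365, -2.066, 0.001]
force: [-0.2, 0.1, 0.2]
grip_width: 0.001
```

View pics/s5.png

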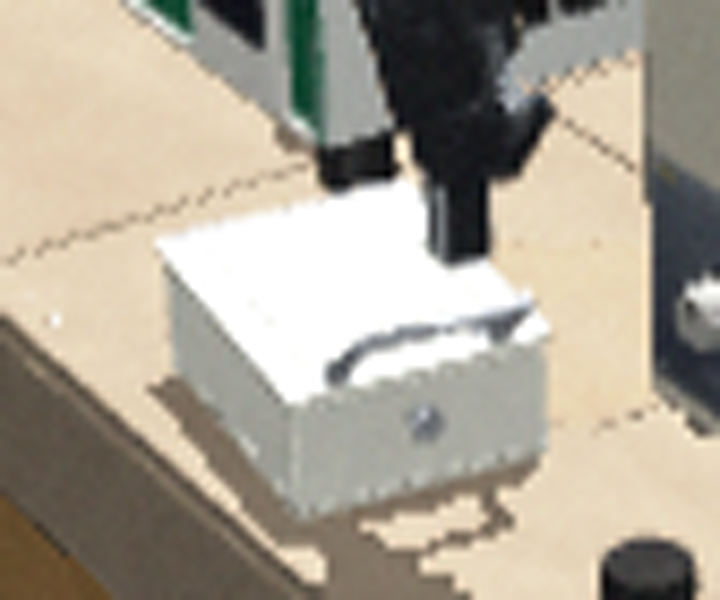

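```bash
python3 -m pendant '[[[0,8,0],[0,0,0],255],[[0,9,0],[0,0,0],255],[[0,0,-10],[0,0,0],255],[[0,0,-10],[0,0,0],255],[[0,0,-7],[0,0,0],255],[[0,0,-4],[0,0,0],255],[[0,0,-2],[0,0,0],255],[[0,0,0],[0,0,0],255]]'
```

```text
time: 5.82
position: [0.4109, 0.0084, 0.1153]
eef_rot: [-2.365, -2.065, 0.002]
force: [-0.1, -0.8, 0.8]
grip_width: -0.002
```

```bash
python3 -m pendant '[[[0,0,-1],[0,0,0],255],[[0,0,-1],[0,0,0],255],[[0,0,-1],[0,0,0],255],[[0,0,0],[0,0,0],255],[[0,0,0],[0,0,0],255],[[0,0,0],[0,0,0],255],[[0,0,0],[0,0,0],255],[[0,0,0],[0,0,0],255]]'
```

```text
time: 6.48
position: [0.4121, 0.0083, 0.1143]
eef_rot: [2.365, 2.066, 0.001]
force: [-2.8, 0.3, 6.4]
grip_width: 0.005
```

```bash
python3 -m pendant '[[[0,0,-1],[0,0,0],255],[[0,0,-1],[0,0,0],255],[[0,0,-1],[0,0,0],255],[[0,0,0],[0,0,0],255],[[0,0,0],[0,0,0],255],[[0,0,0],[0,0,0],255],[[0,0,0],[0,0,0],255],[[0,0,0],[0,0,0],255]]'
```

```text
time: 7.15
position: [0.4124, 0.0083, 0.1135]
eef_rot: [2.365, 2.067, 0.001]
force: [-11.4, 2.0, 26.4]
grip_width: 0.002
```

```bash
python3 -m pendant '[[[0,0,20],[0,0,0],255],[[0,0,20],[0,0,0],255],[[0,0,20],[0,0,0],255],[[-1,-32,10],[0,0,-0.012],255],[[-1,-32,0],[0,0,-0.01],110],[[-1,-32,0],[0,0,-0.01],110],[[-1,-32,0],[0,0,-0.01],110],[[-1,-32,0],[0,0,-0.01],110]]'
python3 -m pendant '[[[-1,-32,0],[0,0,-0.01],110],[[-1,-32,0],[0,0,0],110],[[-1,-32,0],[0,0,0],110],[[-1,-32,0],[0,0,0],110],[[-1,-32,0],[0,0,0],110],[[-1,-32,0],[0,0,0],110],[[0,0,0],[0,0,0],110],[[0,0,0],[0,0,0],110]]'
python3 - <<'E'
from workcell import eyes,sensors
import cv2
s=eyes.get_image("scene");cv2.imwrite("pics/s6.png",cv2.resize(s[180:310,245:400,::-1],(715,600),interpolation=cv2.INTER_CUBIC))
s=eyes.get_image("top");cv2.imwrite("pics/t6.png",cv2.resize(s[220:310,225:465,::-1],(800,300),interpolation=cv2.INTER_CUBIC))
E
```

```text
time: 7.82
position: [0.4066, -0.1531, 0.1809]
eef_rot: [2.418, 2.003, 0.001]
force: [0.4, -0.1, 0.0]
grip_width: 0.558
time: 8.48
position: [0.4002, -0.3449, 0.1803]
eef_rot: [-2.432, -1.989, -0.0]
force: [-0.4, 0.4, 0.3]
grip_width: 0.568
```

View pics/s6.png

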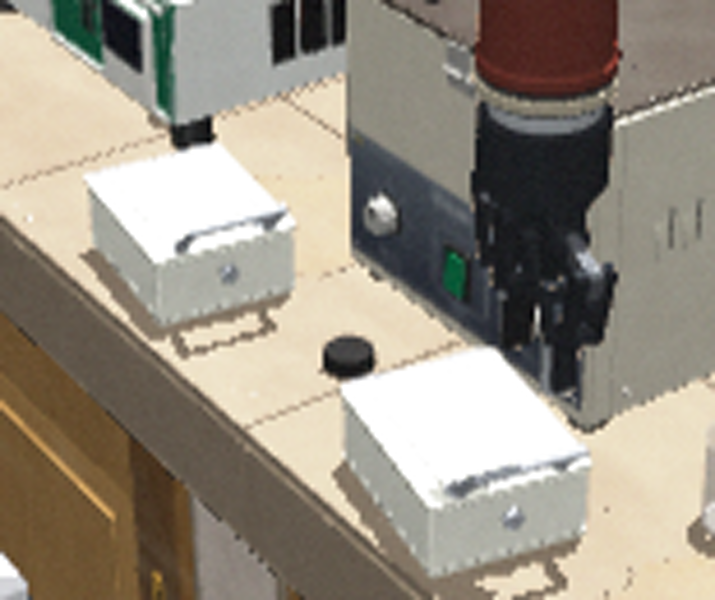

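View pics/t6.png

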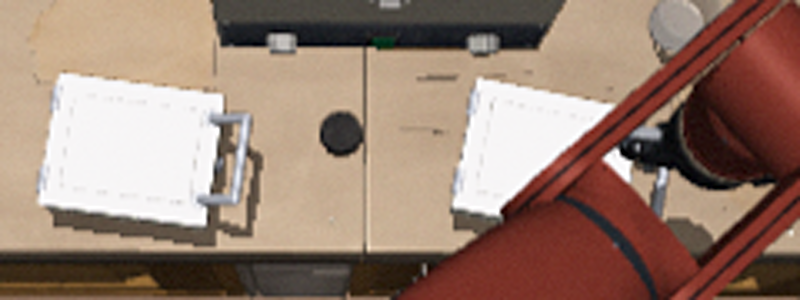

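```bash
python3 -m pendant '[[[1,0,-15],[0,0,0],110],[[0,0,-15],[0,0,0],110],[[0,0,-15],[0,0,0],110],[[0,0,-12],[0,0,0],110],[[0,0,-12],[0,0,0],110],[[0,0,-10],[0,0,0],110],[[0,0,-7],[0,0,0],110],[[0,0,0],[0,0,0],110]]'
python3 - <<'E'
from workcell import eyes,sensors
import cv2
s=eyes.get_image("scene");cv2.imwrite("pics/s7.png",cv2.resize(s[230:310,310:400,::-1],(675,600),interpolation=cv2.INTER_CUBIC))
E
```

```text
time: 9.25
position: [0.4009, -0.3425, 0.0926]
eef_rot: [-2.426, -1.991, 0.0]
force: [0.3, 0.5, -0.8]
grip_width: 0.568
```

View pics/s7.png

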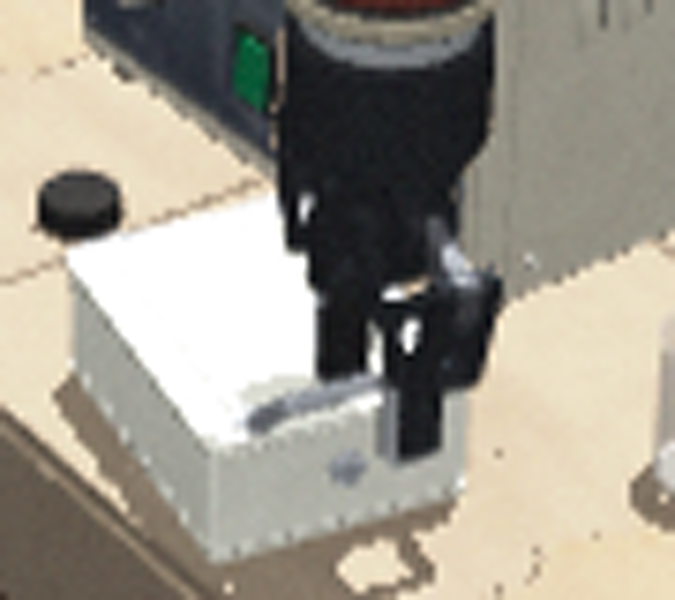

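The fingers straddle the bar, one behind it at about (345,350) and one in front at (415,420). Closing.

```bash
python3 -m pendant '[[[0,0,0],[0,0,0],255],[[0,0,0],[0,0,0],255],[[0,0,0],[0,0,0],255],[[0,0,0],[0,0,0],255],[[0,0,0],[0,0,0],255],[[0,0,0],[0,0,0],255],[[0,0,0],[0,0,0],255],[[0,0,0],[0,0,0],255]]'
```

```text
time: 9.97
position: [0.4025, -0.3414, 0.0951]
eef_rot: [-2.427, -1.991, -0.006]
force: [2.1, 11.1, 6.4]
grip_width: 0.079
```

```bash
python3 - <<'E'
import numpy as np
th=np.linspace(0,.96,17);r=np.hypot(.165,.033);a=th+np.arctan2(33,165)
d=np.stack([.195*(.165-r*np.cos(a)),.981*(.165-r*np.cos(a)),r*np.sin(a)-.033],1)*1000
print(np.round(np.diff(d,axis=0),1)); print(d[[8,16]])
E
```

```text
[[0.4 2.2 9.8]
 [0.6 2.8 9.7]
 [0.7 3.4 9.5]
 [0.8 3.9 9.3]
 [0.9 4.5 9. ]
 [1.  5.  8.7]
 [1.1 5.5 8.4]
 [1.2 6.  8.1]
 [1.3 6.4 7.7]
 [1.4 6.9 7.3]
 [1.4 7.3 6.8]
 [1.5 7.7 6.4]
 [1.6 8.  5.9]
 [1.7 8.4 5.4]
 [1.7 8.7 4.9]
 [1.8 8.9 4.3]]
[[  6.60748735  33.24074407  72.46439642]
 [ 18.99349219  95.55187609 121.09276831]]
```

First relax the side load (y +3), then lift halfway.

```bash
python3 -m pendant '[[[0,3,1],[0,0,0],255],[[0,0,0],[0,0,0],255],[[0,2,10],[0,0,0],255],[[1,3,10],[0,0,0],255],[[1,3,9],[0,0,0],255],[[1,4,9],[0,0,0],255],[[0,0,0],[0,0,0],255],[[0,0,0],[0,0,0],255]]'
python3 - <<'E'
from workcell import eyes,sensors
import cv2
s=eyes.get_image("scene");cv2.imwrite("pics/s8.png",cv2.resize(s[220:310,300:401,::-1],(673,600),interpolation=cv2.INTER_CUBIC))
E
```

```text
time: 10.63
position: [0.4048, -0.329, 0.1339]
eef_rot: [2.427, 1.992, -0.001]
force: [3.1, -2.0, -2.4]
grip_width: 0.077
```

View pics/s8.png

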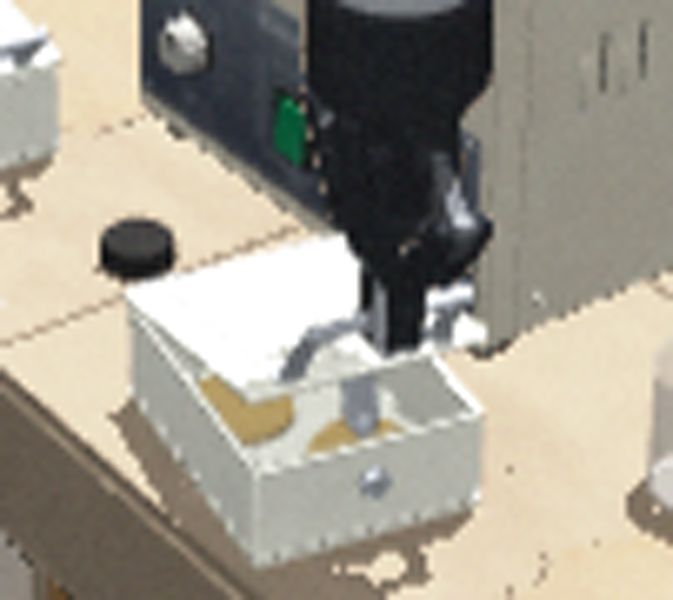

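The lid is held and about 0.24 rad up. Continuing along the arc.

```bash
python3 -m pendant '[[[1,4.5,9],[0,0,0],255],[[1,5,9],[0,0,0],255],[[1,5.5,8],[0,0,0],255],[[1,6,8],[0,0,0],255],[[1,6.5,8],[0,0,0],255],[[1.5,7,7],[0,0,0],255],[[0,0,0],[0,0,0],255],[[0,0,0],[0,0,0],255]]'
```

```text
time: 11.35
position: [0.4116, -0.2957, 0.1837]
eef_rot: [2.425, 1.99, -0.002]
force: [1.2, -7.2, 4.9]
grip_width: 0.077
```

```bash
python3 -m pendant '[[[1.5,7.5,7],[0,0,0],255],[[1.5,7.5,6.5],[0,0,0],255],[[1.5,8,6],[0,0,0],255],[[1.5,8.5,5],[0,0,0],255],[[1.5,8.5,5],[0,0,0],255],[[2,9,4],[0,0,0],255],[[0,0,0],[0,0,0],255],[[0,0,0],[0,0,0],255]]'
python3 - <<'E'
from workcell import eyes,sensors
import cv2
print(sensors.sense()["force"])
s=eyes.get_image("scene");cv2.imwrite("pics/s9.png",cv2.resize(s[200:310,265:401,::-1],(742,600),interpolation=cv2.INTER_CUBIC))
s=eyes.get_image("top");cv2.imwrite("pics/t9.png",cv2.resize(s[220:310,225:465,::-1],(800,300),interpolation=cv2.INTER_CUBIC))
E
```

```text
time: 12.02
position: [0.4214, -0.247, 0.2181]
eef_rot: [2.424, 1.989, -0.001]
force: [-0.6, -6.5, 10.1]
grip_width: 0.077
[-0.60670575 -6.45787167 10.09050891]
```

View pics/s9.png

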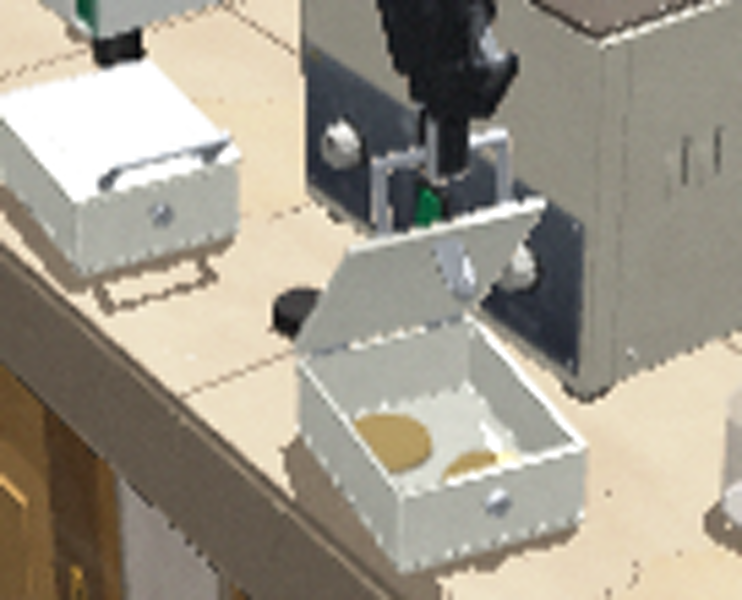

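View pics/t9.png

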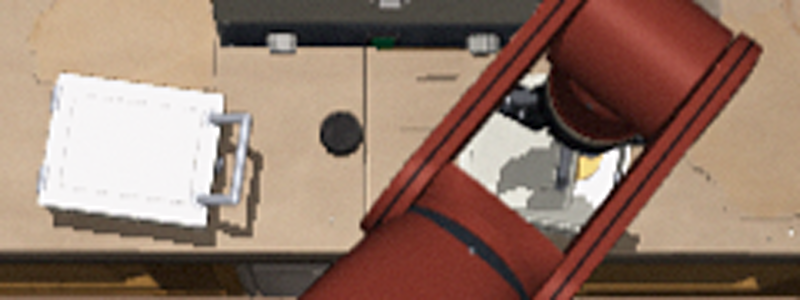

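```bash
python3 - <<'E'
from h import *
np.set_printoptions(precision=1,suppress=True)
H=np.array([.4335,-.183,.058]);u=np.array([-.195,-.981,0]);b=np.array([.981,-.195,0]);z=np.array([0,0,1])
S=lambda p:(np.array(proj("scene",p))-[265,200])*5.4545
for th in (0,.8,.88,.96,1.04,1.12):
    c,s=np.cos(th),np.sin(th)
    f=lambda a,n,l:S(H+(a*c-n*s)*u+(a*s+n*c)*z+l*b)
    print(th,"front edge",f(.142,.001,-.057),f(.142,.001,.057),"bar",f(.165,.033,-.035),f(.165,.033,.035))
E
```

```text
0 front edge [401.6 497.3] [596.9 442.9] bar [460.8 461.1] [583.3 427.3]
0.8 front edge [366.1 289.6] [564.9 240.3] bar [399.9 208.6] [523.4 179.2]
0.88 front edge [359.2 268.9] [557.7 220.3] bar [390.3 186.3] [513.4 157.4]
0.96 front edge [351.8 249. ] [550. 201.] bar [380.4 165.3] [503.1 136.9]
1.04 front edge [344.1 229.9] [541.9 182.5] bar [370.2 145.8] [492.4 117.9]
1.12 front edge [336.1 211.8] [533.4 165.1] bar [359.9 128. ] [481.5 100.5]
```

Both the arm displacement and the image put the lid at about 0.96 rad. I'll hold still for one call to check it stays put.

```bash
python3 -m pendant '[[[0,0,0],[0,0,0],255],[[0,0,0],[0,0,0],255],[[0,0,0],[0,0,0],255],[[0,0,0],[0,0,0],255],[[0,0,0],[0,0,0],255],[[0,0,0],[0,0,0],255],[[0,0,0],[0,0,0],255],[[0,0,0],[0,0,0],255]]'
python3 - <<'E'
from workcell import eyes,ticket
import cv2
a=cv2.imread("pics/s9.png");s=eyes.get_image("scene");b=cv2.resize(s[200:310,265:401,::-1],(742,600),interpolation=cv2.INTER_CUBIC)
cv2.imwrite("pics/s10.png",b);print(cv2.absdiff(a,b).mean(),(cv2.absdiff(a,b).max(2)>60).sum())
E
```

```text
time: 12.78
position: [0.4213, -0.2474, 0.2179]
eef_rot: [2.425, 1.988, -0.001]
force: [-0.0, -5.8, 9.9]
grip_width: 0.078
1.762592842168314 257
```

View pics/s10.png

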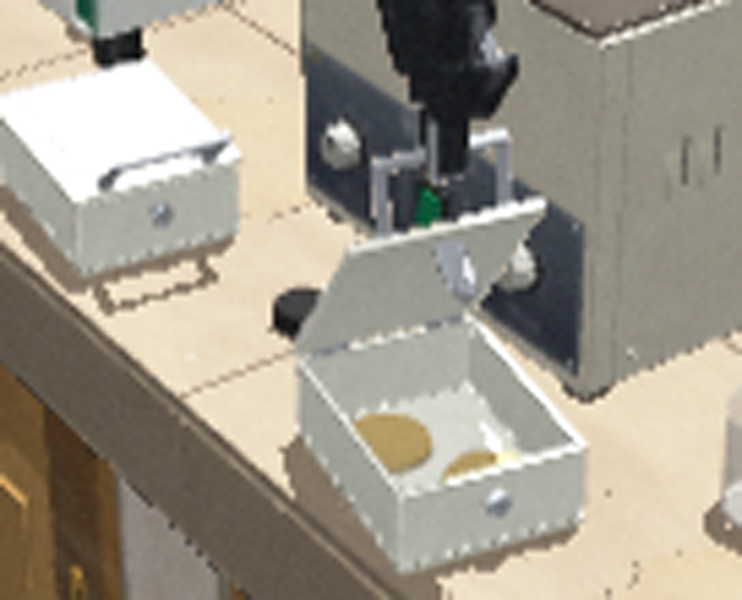

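Nothing has changed: the lid is still held, with its front edge running from (350,247) to (545,205), and the left box is shut. Handing in.

```bash
python3 -c "
from workcell import ticket
print(ticket.finish_job())"
```

```text
the job is handed in; nothing more can be done
None
```

I pressed the ajar lid (left box) shut, then lifted the right box's lid by its handle to about 0.96 rad (55°). I handed the job in at about 12.8 s with the gripper still holding it; no verdict was reported.

- **First lid:** on the first press the fingertips ended up against the outer side of the bar, with 17 N sideways and almost none downward. I backed off and pressed again from above. At 26 N down, the fingertips stopped at 94–95 mm, where the top of the bar should be when shut, and later pictures show no gap.
- **Second lid:** the arm's displacement gives 0.965 rad, and the lid edge and bar in the scene picture fit about 0.96 rad. Over a further 0.7 s of holding, the measured tool position changed by less than 0.5 mm and the picture barely changed. The measured grip opening was 6.5 mm on the 9 mm bar; I took this as the gauge being off, because the pictures show the bar between the fingers.
- **Bystanders:** the dust cap looked unmoved in the pictures, and the visible part of the beaker did too. I did not re-measure the petri dish, tin or beaker, but the arm's path stayed clear of them.

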